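# Sort the steel gears into the sculptor's caddy

## Task

Put the four bare-metal steel gears into the caddy for the next sculpture, each in the bin of the same colour as the paint on its hub, lying flat on the bin's floor with the hub up; set them down rather than dropping them. Leave the two look-alikes, the black plastic gear and the brown grinding wheel, where they lie.

Things in the scene. Friction and masses are not known exactly. Their poses are not given: they have to be found in the camera images.
- gear_red: Bright bare-metal toothed steel gear with red paint round the top of its hub; gear 64 mm across and 10 mm thick, lying flat, with a round hub 28 mm in diameter standing up from its middle, the hub's top 45 mm above the underside. Origin: centre of the underside; z up along the hub. Weighs about 0.2 to 0.45 kg; loose; pick it by the hub.
- bin_red: Square open red plastic bin, 96 mm outside, 88 mm inside, 22 mm high, walls and floor 4 mm thick; one of four fixed side by side (100 mm apart, two by two) in a low dark steel caddy on the bench. The places of the four colours in the caddy change. Origin: centre of the bin's underside (5 mm above the bench); x and y along its sides, z up. It is fixed.
- gear_blue: Bright bare-metal toothed steel gear with blue paint round the top of its hub; gear 64 mm across and 10 mm thick, lying flat, with a round hub 28 mm in diameter standing up from its middle, the hub's top 45 mm above the underside. Origin: centre of the underside; z up along the hub. Weighs about 0.2 to 0.45 kg; loose; pick it by the hub.
- bin_blue: Square open blue plastic bin, 96 mm outside, 88 mm inside, 22 mm high, walls and floor 4 mm thick; one of four fixed side by side (100 mm apart, two by two) in a low dark steel caddy on the bench. The places of the four colours in the caddy change. Origin: centre of the bin's underside (5 mm above the bench); x and y along its sides, z up. It is fixed.
- gear_yellow: Bright bare-metal toothed steel gear with yellow paint round the top of its hub; gear 64 mm across and 10 mm thick, lying flat, with a round hub 28 mm in diameter standing up from its middle, the hub's top 45 mm above the underside. Origin: centre of the underside; z up along the hub. Weighs about 0.2 to 0.45 kg; loose; pick it by the hub.
- bin_yellow: Square open yellow plastic bin, 96 mm outside, 88 mm inside, 22 mm high, walls and floor 4 mm thick; one of four fixed side by side (100 mm apart, two by two) in a low dark steel caddy on the bench. The places of the four colours in the caddy change. Origin: centre of the bin's underside (5 mm above the bench); x and y along its sides, z up. It is fixed.
- gear_green: Bright bare-metal toothed steel gear with green paint round the top of its hub; gear 64 mm across and 10 mm thick, lying flat, with a round hub 28 mm in diameter standing up from its middle, the hub's top 45 mm above the underside. Origin: centre of the underside; z up along the hub. Weighs about 0.2 to 0.45 kg; loose; pick it by the hub.
- bin_green: Square open green plastic bin, 96 mm outside, 88 mm inside, 22 mm high, walls and floor 4 mm thick; one of four fixed side by side (100 mm apart, two by two) in a low dark steel caddy on the bench. The places of the four colours in the caddy change. Origin: centre of the bin's underside (5 mm above the bench); x and y along its sides, z up. It is fixed.
- plastic_gear: Look-alike: matt black plastic toothed gear with yellow paint round the top of its black hub; it does not belong in the caddy. Gear 64 mm across and 10 mm thick, lying flat, with a round hub 28 mm in diameter standing up from its middle, the hub's top 45 mm above the underside. Origin: centre of the underside; z up along the hub. Loose, about 80 g.
- grinding_wheel: Look-alike: reddish-brown abrasive grinding wheel, smooth rim without teeth, dark hub without paint; it does not belong in the caddy. Wheel 64 mm across and 10 mm thick, lying flat, with a round hub 28 mm in diameter standing up from its middle, the hub's top 45 mm above the underside. Origin: centre of the underside; z up along the hub. Loose, about 150 g.
Mind the look-alikes: they are no part of the job. Leave any purple look-alike of the gear_green alone.

How it is judged:
By the outcome, as a careful person would: the job done as asked, in the order asked, and still so for the second after the job is handed in, with the robot touching nothing.
It also fails if it takes over 104 s, if anything falls off the work surface, if the arm or the gripper's body presses on something with over 40 N, if the wrist force passes 120 N, or if a joint passes its speed limit or range.

## Robot

A 6-joint arm with a two-finger parallel gripper is mounted at the origin on the work surface. World frame = base frame: x ahead of the robot, y to its left, z up, the work surface at z = 0. Lengths are in m, angles in rad, forces in N, time in s.
With the tool pointing down it reaches from about 0.35 to 0.975 m from the base axis. Payload 17.4 kg.
Tool frame: the origin (TCP) lies at the very end of the fingers, on their centre line; the grasp point (between the pads) lies 19 mm behind it; z points along the fingers, y is the line along which they close (so a half turn about z gives the same grasp; the last joint's range is limited). The gripper opens to 85 mm and grips with 20 to 120 N. Pads are 22 mm wide; open, the fingers measure 114 mm over their backs; the gripper's body (76 mm by 85 mm) begins 54 mm behind the grasp point. The pads swing forward as they close: fully open they stand 13 mm farther back than shut.
Start: joints at [1.134, 0.116, 1.442, -0, 1.584, -0.038], TCP at [0.262, 0.622, 0.231] pointing down, gripper open.
Joint ranges: [-2.83, 2.83], [-0.83, 2.19], [0.07, 2.5], [-1.14, 4.28], [0.01, 3], [-2.97, 2.97]. Speed limits (rad/s): [1.89, 1.89, 2.22, 3.14, 3.14, 3.14].

## Interface

Orientations are given as [roll, pitch, yaw] about the fixed x, y, z axes, in that order (R = Rz(yaw) Ry(pitch) Rx(roll)).
In Python, from bench import arm gives the robot as it stands.
- The arm moves only by the shell command python3 -m crank 'ROWS' [FORCE]. ROWS is text: rows parted by semicolons, each of 5 numbers parted by spaces: the shift along the tool's x, y, z in units of 50 mm (1.0 is 50 mm), then the turn about the tool's z in units of 8 degrees (1.0 is 8 degrees), then the opening, from 0 (shut) to 1 (fully open). In form: tx ty tz turn jaw; .... A call has 1 to 20 rows; each row is the pose to reach, as a shift and turn from the pose commanded when the call began, along the tool's axes at that moment; what a row does not reach only later rows make up. A row lasts 1/8 s, in which the tool goes at most 62.5 mm and 10.7 degrees, less where a joint would pass 70% of its speed; a pose out of reach is approached as far as the arm can. A call with a gripper value outside its range is refused whole. The fingers move at their own pace and stop on an object; FORCE is the grip in N (left out, the last holds). Time passes only in rows, so rows that repeat a pose let the fingers close. It gives the time, the measured TCP pose, the force, the opening and the grip force at its end, in the units of the state.
- arm.get_state(): the state, without advancing time (a new reading comes with each control period).
- arm.camera(name): name is "scene" or "side" or "wrist"; returns (picture, depth): 420x560x3 uint8, red, green, blue; 420x560 float32, m along the optical axis (not along the pixel's ray), 0 where there is no reading.
- arm.calibration(name): a dict with "mtx" (3x3 intrinsics, pixels), "R" (3x3) and "t" (3): a world point X has camera coordinates R X + t; the wrist camera has in their place "hand_eye" (4x4, takes a point from camera to tool coordinates, whose origin is the TCP and whose axes are the flange's). Camera axes: x right, y down, z forward; pixel columns grow to the right and rows downward; lengths in m; the calibration is good to about 2 mm. The wrist camera is an equidistant fisheye: a pixel r from the principal point sees the ray r / f radians off the axis. A picture is of the moment at which its call begins: read the wrist's pose just before it. calibration takes no time and is no camera call.
- arm.close_job(): hands the job in; it is judged then, once.
The state is a dict: "clock": time; "joints": joint angles; "qvel": joint speeds; "joint_efforts": joint torques, N m; "tool_pos": TCP position; "tool_rot": TCP orientation; "contact_force": force on the tool from outside, world axes, zero at the start; "torque": the same for the moment, N m; "opening": finger opening in m; "grip_force": force on a finger pad.
Only numpy, scipy, OpenCV 4.12 (cv2) and the standard library are available. Lean on these libraries where they do the work, as an engineer would, in place of code of your own. Each camera call takes 0.05 s, during which the arm holds its last target. There are 200 camera calls.

## Working session

There is one attempt and no reset: what is moved stays moved. The work goes in short steps, Python scripts to look and compute and a shell command to move; the robot and the scene stay as the last step left them, time stands still between calls to the robot, and variables do not carry over. Pictures are saved under pics/ and viewed, at most 14 in all, crops included, and the job is handed in when it is done.

```bash
mkdir -p pics; ls; python3 - <<'E'
from bench import arm
import cv2,numpy as np
s=arm.get_state();print(s['clock'],s['tool_pos'],s['tool_rot'],s['opening'])
for n in ['scene','side','wrist']:
    p,d=arm.camera(n); cv2.imwrite(f'pics/{n}0.png',p[:,:,::-1]); np.savez(f'pics/{n}0.npz',p=p,d=d)
    c=arm.calibration(n);print(n,{k:np.round(v,4).tolist() if not isinstance(v,str) else v for k,v in c.items()})
E
```

```text
pics
0.0 [0.26206453 0.62185323 0.23056743] [-3.14043397e+00 -1.04034619e-05  2.74273656e+00] 0.08533099910004885
scene {'mtx': [[533.8325, 0.0, 285.2601], [0.0, 533.8325, 211.3001], [0.0, 0.0, 1.0]], 'R': [[-0.6748, 0.738, -0.0056], [0.4615, 0.416, -0.7835], [-0.5759, -0.5313, -0.6213]], 't': [0.3646, -0.2168, 1.6946]}
side {'mtx': [[418.7513, 0.0, 279.4886], [0.0, 418.7513, 216.5677], [0.0, 0.0, 1.0]], 'R': [[0.927, -0.3743, -0.0222], [-0.2375, -0.5402, -0.8073], [0.2902, 0.7537, -0.5897]], 't': [-0.5044, 0.1546, 0.8226]}
wrist {'mtx': [[325.1923, 0.0, 278.807], [0.0, 325.1923, 209.3176], [0.0, 0.0, 1.0]], 'hand_eye': [[0.0005, -0.956, -0.2934, 0.0756], [1.0, 0.0003, 0.0007, -0.0007], [-0.0006, -0.2934, 0.956, -0.143], [0.0, 0.0, 0.0, 1.0]]}
```

View pics/scene0.png

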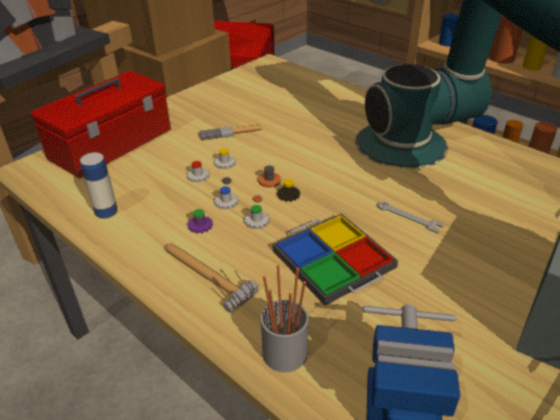

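View pics/side0.png

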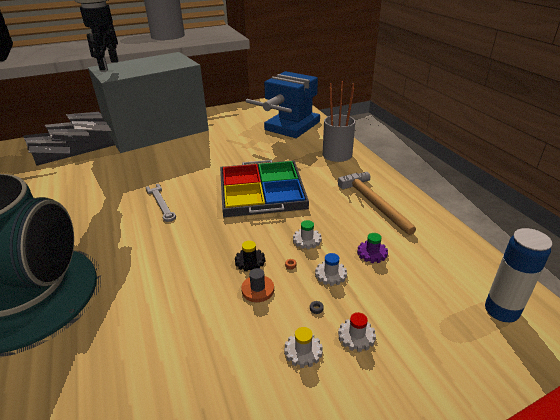

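The scene view shows the steel gears as red (198,172), yellow (224,158), blue (226,197) and green (257,215). The ones to leave are purple (200,222), grinding wheel (269,176) and black (289,190). The caddy is near (335,257). The side view shows the same set: red (357,330), yellow (303,345), blue (332,268), green (307,235), caddy near (263,188).

```bash
cat > h.py <<'E'
from bench import arm
import cv2,numpy as np
HUE={'red':[(0,7),(172,180)],'yellow':[(22,33)],'green':[(50,80)],'blue':[(100,120)]}
def mask(p,c,smin=150):
    h=cv2.cvtColor(p,cv2.COLOR_RGB2HSV); m=np.zeros(h.shape[:2],bool)
    for a,b in HUE[c]: m|=(h[...,0]>=a)&(h[...,0]<=b)
    return m&(h[...,1]>smin)&(h[...,2]>60)
def blob(p,c,seed,r,smin=150):
    m=mask(p,c,smin); yy,xx=np.indices(m.shape); m&=np.hypot(xx-seed[0],yy-seed[1])<r
    n,l,st,ce=cv2.connectedComponentsWithStats(m.astype(np.uint8))
    return l==1+np.argmax(st[1:,4])
def world(cal,m,d):
    v,u=np.nonzero(m&(d>0)); z=d[v,u]
    X=np.stack([u,v,np.ones_like(u)],1)@np.linalg.inv(cal['mtx']).T*z[:,None]
    return (X-cal['t'])@cal['R']
def ray(cal,uv):
    R=np.array(cal['R']);return -R.T@cal['t'],R.T@np.linalg.inv(cal['mtx'])@[*uv,1]
def tri(c1,u1,c2,u2):
    (o1,d1),(o2,d2)=ray(c1,u1),ray(c2,u2)
    s=np.linalg.lstsq(np.stack([d1,-d2],1),o2-o1,rcond=None)[0]
    a,b=o1+s[0]*d1,o2+s[1]*d2
    return (a+b)/2,np.linalg.norm(a-b)
E
python3 - <<'E'
from h import *
np.set_printoptions(precision=4,suppress=True)
S={'scene':dict(red=(198,166),yellow=(224,152),blue=(226,191),green=(257,209)),
'side':dict(red=(357,320),yellow=(303,336),blue=(332,261),green=(307,228))}
B={'scene':dict(red=(365,255),yellow=(338,233),blue=(302,249),green=(330,273)),
'side':dict(red=(241,175),yellow=(243,195),blue=(284,191),green=(280,172))}
C={n:arm.calibration(n) for n in S}; D={n:np.load(f'pics/{n}0.npz') for n in S}
for c in HUE:
    uv={}
    for n in S:
        p,d=D[n]['p'],D[n]['d']
        m=blob(p,c,S[n][c],14); X=world(C[n],m,d); zt=np.percentile(X[:,2],90)
        T=X[X[:,2]>zt-.004]; 
        v,u=np.nonzero(m); uv[n]=(u.mean(),v.mean())
        (cx,cy),r=cv2.minEnclosingCircle(T[:,:2].astype(np.float32))
        print(c,n,'px',m.sum(),'blobc',uv[n],'ztop',zt,'xy',T[:,:2].mean(0),'circ',np.array([cx,cy,r]))
    print('   tri',*tri(C['scene'],uv['scene'],C['side'],uv['side']))
    uv={}
    for n in S:
        p,d=D[n]['p'],D[n]['d']
        m=blob(p,c,B[n][c],45); X=world(C[n],m,d)
        hz=np.histogram(X[:,2],bins=np.arange(-.01,.05,.004))[0]
        (cx,cy),sz,an=cv2.minAreaRect(X[:,:2].astype(np.float32))
        v,u=np.nonzero(m)
        print('  bin',n,m.sum(),'z5/50/95',np.percentile(X[:,2],[5,50,95]),'rect',np.array([cx,cy,*sz,an]))
E
```

```text
red scene px 46 blobc (np.float64(196.17391304347825), np.float64(164.30434782608697)) ztop 0.047292563562934584 xy [ 0.5543 -0.3309] circ [ 0.5528 -0.3343  0.015 ]
red side px 221 blobc (np.float64(358.420814479638), np.float64(320.14932126696834)) ztop 0.044834002117013744 xy [ 0.5505 -0.3393] circ [ 0.5514 -0.3387  0.0151]
   tri [ 0.5506 -0.338   0.0402] 0.0019544941272537455
  bin scene 1195 z5/50/95 [0.006  0.01   0.0275] rect [ 0.5226  0.2364  0.0986  0.1033 75.7296]
  bin side 653 z5/50/95 [0.0054 0.0087 0.0258] rect [ 0.5277  0.2359  0.1049  0.1005 76.8661]
yellow scene px 61 blobc (np.float64(223.44262295081967), np.float64(150.98360655737704)) ztop 0.04718324650734848 xy [ 0.4534 -0.3267] circ [ 0.4535 -0.3266  0.0151]
yellow side px 250 blobc (np.float64(303.288), np.float64(334.952)) ztop 0.04487210810441233 xy [ 0.453  -0.3309] circ [ 0.4536 -0.3306  0.0147]
   tri [ 0.452  -0.3306  0.0421] 0.0024945625873048316
  bin scene 1050 z5/50/95 [0.0059 0.0107 0.0275] rect [ 0.4979  0.135   0.1063  0.1033 77.2705]
  bin side 853 z5/50/95 [0.0056 0.0088 0.0258] rect [ 0.5041  0.
[... 468 characters left out ...]
0.2101  0.1018  0.0987 76.7205]
  bin side 574 z5/50/95 [0.0055 0.0083 0.0256] rect [ 0.6236  0.2088  0.1004  0.0982 75.4528]
blue scene px 35 blobc (np.float64(224.68571428571428), np.float64(189.82857142857142)) ztop 0.046287439959938184 xy [ 0.5835 -0.1794] circ [ 0.5847 -0.1788  0.0125]
blue side px 135 blobc (np.float64(331.72592592592594), np.float64(258.75555555555553)) ztop 0.044663500312823394 xy [ 0.5812 -0.1856] circ [ 0.582  -0.1856  0.0155]
   tri [ 0.5809 -0.1843  0.0409] 0.002235145063592031
  bin scene 990 z5/50/95 [0.006  0.0096 0.0273] rect [ 0.5987  0.1141  0.0996  0.0972 76.0764]
  bin side 810 z5/50/95 [0.0056 0.0085 0.0258] rect [ 0.6     0.1111  0.1039  0.0997 76.0083]
```

```bash
cat >> h.py <<'E'
from scipy.spatial.transform import Rotation as Ro
GEAR=dict(red=(.551,-.3385),yellow=(.4535,-.3305),green=(.5835,-.065),blue=(.5815,-.185))
BIN=dict(red=(.5256,.2350),yellow=(.5012,.1380),green=(.6226,.2106),blue=(.5982,.1136))
def units(*targets,ydir=76):
    s=arm.get_state(); R=Ro.from_euler('xyz',s['tool_rot']).as_matrix()
    y=R[:,1]; a=np.degrees(np.arctan2(y[1],y[0])); dt=-(((ydir-a)+90)%180-90)
    print('at',np.round(s['tool_pos'],4),'ydir',round(a,1),'turn',round(dt/8,2),'open',round(s['opening'],4),'grip',round(float(np.max(s['grip_force'])),1),'F',np.round(s['contact_force'],1),'t',s['clock'])
    for t in targets: print(np.round(t,3),'->',np.round(R.T@(np.array(t)-s['tool_pos'])/.05,2))
E
python3 - <<'E'
from h import *
for n in ['scene','side']:
    D=np.load(f'pics/{n}0.npz'); X=world(arm.calibration(n),D['d']>0,D['d'])
    for x0 in np.arange(.2,.9,.1):
        print(n,round(x0,1),[round(float(X[k,2].max()),2) if (k:=(abs(X[:,0]-x0)<.05)&(abs(X[:,1]-y0)<.05)).sum()>3 else None for y0 in np.arange(-.4,.75,.1)])
units((*GEAR['green'],.2),(*GEAR['green'],.12))
E
```

```text
scene 0.2 [0.02, 0.01, 0.01, 0.01, 0.01, 0.01, 0.53, 0.56, 0.57, 0.01, 0.1, None]
scene 0.3 [0.02, 0.01, 0.01, 0.01, 0.01, 0.01, 0.01, 0.01, 0.01, 0.01, 0.16, None]
scene 0.4 [0.02, 0.05, 0.05, 0.05, 0.01, 0.03, 0.03, 0.01, 0.01, 0.01, 0.22, None]
scene 0.5 [0.04, 0.05, 0.01, 0.05, 0.01, 0.03, 0.03, 0.03, 0.01, 0.01, 0.22, 0.14]
scene 0.6 [0.01, 0.05, 0.05, 0.05, 0.05, 0.03, 0.03, 0.03, 0.0, 0.13, 0.01, 0.0]
scene 0.7 [0.0, 0.01, 0.05, 0.05, 0.01, 0.03, 0.03, 0.03, 0.14, 0.17, 0.17, 0.0]
scene 0.8 [0.17, 0.01, 0.01, 0.03, 0.03, 0.03, 0.21, 0.21, 0.17, 0.17, 0.17, None]
side 0.2 [0.0, 0.0, 0.0, 0.0, 0.0, 0.0, 0.0, 0.0, 0.0, 0.32, 0.42, 0.22]
side 0.3 [0.0, 0.0, 0.0, 0.0, 0.0, 0.01, 0.01, 0.01, 0.0, 0.0, 0.42, 0.35]
side 0.4 [0.01, 0.05, 0.05, 0.05, 0.0, 0.03, 0.02, 0.0, 0.0, 0.0, 0.22, 0.22]
side 0.5 [0.05, 0.05, 0.01, 0.04, 0.02, 0.03, 0.03, 0.03, 0.0, 0.0, 0.22, 0.22]
side 0.6 [0.04, 0.05, 0.05, 0.05, 0.04, 0.03, 0.03, 0.03, 0.0, 0.12, 0.0, 0.0]
side 0.7 [0.0, 0.0, 0.05, 0.04, 0.0, 0.03, 0.03, 0.02, 0.13, 0.17, 0.17, 0.0]
side 0.8 [0.17, 0.0, 0.0, 0.03, 0.03, 0.03, 0.21, 0.21, 0.16, 0.17, 0.17, 0.0]
at [0.2621 0.6219 0.2307] ydir 67.1 turn -1.11 open 0.0856 grip 0.0 F [ 0.1 -0.4 -0.1] t 0.15
[ 0.584 -0.065  0.2  ] -> [-11.26 -10.16   0.62]
[ 0.584 -0.065  0.12 ] -> [-11.26 -10.16   2.22]
```

```bash
python3 -m crank '0 0 -0.8 0 1; 0 0 -1.2 0 1; -11.26 -10.16 -1.2 -1.11 0.65; -11.26 -10.16 -1.2 -1.11 0.65; -11.26 -10.16 -1.2 -1.11 0.65; -11.26 -10.16 -1.2 -1.11 0.65; -11.26 -10.16 -1.2 -1.11 0.65; -11.26 -10.16 -1.2 -1.11 0.65; -11.26 -10.16 -1.2 -1.11 0.65; -11.26 -10.16 -1.2 -1.11 0.65; -11.26 -10.16 -1.2 -1.11 0.65; -11.26 -10.16 -1.2 -1.11 0.65; -11.26 -10.16 -1.2 -1.11 0.65; -11.26 -10.16 -1.2 -1.11 0.65; -11.26 -10.16 -1.2 -1.11 0.65; -11.26 -10.16 -1.2 -1.11 0.65; -11.26 -10.16 1.2 -1.11 0.65; -11.26 -10.16 1.2 -1.11 0.65; -11.26 -10.16 1.2 -1.11 0.65; -11.26 -10.16 1.2 -1.11 0.65' 60
python3 - <<'E'
from h import *
units((*GEAR['green'],.12),(*GEAR['green'],.014))
p,d=arm.camera('wrist'); cv2.imwrite('pics/w1.png',p[:,:,::-1]); np.savez('pics/w1.npz',p=p,d=d)
E
```

```text
clock: 2.65
tool_pos: [0.5844, -0.064, 0.1743]
tool_rot: [3.141, 0.003, 2.899]
contact_force: [-0.4, 0.1, 0.5]
opening: 0.0553
grip_force: 0.0
at [ 0.5844 -0.064   0.1743] ydir 76.1 turn 0.01 open 0.0553 grip 0.0 F [-0.4  0.1  0.5] t 2.65
[ 0.584 -0.065  0.12 ] -> [ 0.01 -0.02  1.09]
[ 0.584 -0.065  0.014] -> [ 0.02 -0.03  3.21]
```

View pics/w1.png

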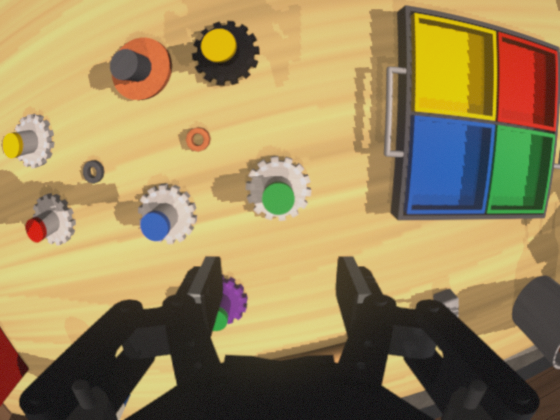

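The wrist view shows the green hub at (278,195) on its steel gear, centred between the fingers. Blue is at (156,225) and the purple decoy at (230,300), clear of the gear.

```bash
cat >> h.py <<'E'
def wworld(p,d,m,s):
    c=arm.calibration('wrist'); v,u=np.nonzero(m&(d>0))
    q=cv2.fisheye.undistortPoints(np.stack([u,v],1)[:,None].astype(np.float64),np.array(c['mtx']),np.zeros(4))[:,0]
    X=np.c_[q,np.ones(len(q))]*d[v,u][:,None]
    H=np.array(c['hand_eye']); X=X@H[:3,:3].T+H[:3,3]
    return X@Ro.from_euler('xyz',s['tool_rot']).as_matrix().T+s['tool_pos']
def hub(X):
    zt=np.percentile(X[:,2],90); T=X[X[:,2]>zt-.004]
    (cx,cy),r=cv2.minEnclosingCircle(T[:,:2].astype(np.float32)); return np.round([cx,cy,zt,r],4)
E
python3 - <<'E'
from h import *
s=arm.get_state(); D=np.load('pics/w1.npz'); p,d=D['p'],D['d']
for n,c,q in [('red','red',(37,230)),('yellow','yellow',(12,145)),('blue','blue',(156,225)),('green','green',(278,198)),('black','yellow',(218,45)),('purple','green',(217,320))]:
    print(n,hub(wworld(p,d,blob(p,c,q,22),s)))
for c,q in [('yellow',(455,65)),('red',(530,80)),('blue',(450,165)),('green',(522,168))]:
    X=wworld(p,d,blob(p,c,q,75),s); f=X[abs(X[:,2]-np.median(X[:,2]))<.5]
    print('bin',c,np.percentile(X[:,2],[5,50,95]).round(4),cv2.minAreaRect(X[:,:2].astype(np.float32)))
E
```

```text
red [ 0.5503 -0.3379  0.0468  0.0153]
yellow [ 0.4529 -0.3307  0.0467  0.0156]
blue [ 0.5808 -0.184   0.0469  0.014 ]Traceback (most recent call last):
  File "<stdin>", line 4, in <module>
  File "h.py", line 11, in blob
    return l==1+np.argmax(st[1:,4])
                ~~~~~~~~~^^^^^^^^^^
    return _wrapfunc(a, 'argmax', axis=axis, out=out, **kwds)
    return bound(*args, **kwds)
ValueError: attempt to get argmax of an empty sequence
```

```bash
python3 - <<'E'
from h import *
HUE['green']=[(40,88)]
s=arm.get_state(); D=np.load('pics/w1.npz'); p,d=D['p'],D['d']
print(cv2.cvtColor(p[198:199,278:279],cv2.COLOR_RGB2HSV))
for n,c,q in [('green','green',(278,198)),('black','yellow',(218,45)),('purple','green',(217,320))]:
    print(n,hub(wworld(p,d,blob(p,c,q,22,120),s)))
for c,q in [('yellow',(455,65)),('red',(530,80)),('blue',(450,165)),('green',(522,168))]:
    X=wworld(p,d,blob(p,c,q,75,120),s)
    print('bin',c,np.percentile(X[:,2],[5,50,95]).round(4),cv2.minAreaRect(X[:,:2].astype(np.float32)))
E
```

```text
[[[ 61 141 168]]]
green [ 0.5826 -0.0649  0.0471  0.0139]
black [ 0.4419 -0.0812  0.0469  0.0149]
purple [ 0.6458 -0.1292  0.0473  0.0703]
bin yellow [0.0086 0.0103 0.0281] ((0.4995468258857727, 0.14053872227668762), (0.10725570470094681, 0.10046271979808807), 76.2689437866211)
bin red [0.0088 0.0105 0.0282] ((0.523433268070221, 0.23480752110481262), (0.10248683393001556, 0.10090876370668411), 76.07616424560547)
bin blue [0.0089 0.0103 0.0282] ((0.5996952652931213, 0.11467576026916504), (0.10484371334314346, 0.09912952035665512), 76.29268646240234)
bin green [0.0089 0.0104 0.0284] ((0.6224920749664307, 0.2081862986087799), (0.09865840524435043, 0.09849689155817032), 76.57422637939453)
```

```bash
python3 -m crank '0 -0.02 1 0 0.65; 0 -0.02 2 0 0.65; 0 -0.02 2.6 0 0.65; 0 -0.02 3 0 0.65; 0 -0.02 3.2 0 0.65; 0 -0.02 3.2 0 0.65; 0 -0.02 3.2 0 0; 0 -0.02 3.2 0 0; 0 -0.02 3.2 0 0; 0 -0.02 3.2 0 0; 0 -0.02 3.2 0 0; 0 -0.02 3.2 0 0; 0 -0.02 3 0 0; 0 -0.02 2.5 0 0; 0 -0.02 1.6 0 0; 0 -0.02 1.6 0 0; 0 -0.02 1.6 0 0' 60
python3 - <<'E'
from h import *
g=BIN['green']
units((*g,.09),(*g,.0235))
p,d=arm.camera('wrist'); cv2.imwrite('pics/w2.png',p[:,:,::-1])
E
```

```text
clock: 4.82
tool_pos: [0.5831, -0.0656, 0.0908]
tool_rot: [-3.142, -0.001, 2.898]
contact_force: [-0.1, -1.0, -4.3]
opening: 0.0264
grip_force: 59.4
at [ 0.5831 -0.0656  0.0908] ydir 76.0 turn 0.0 open 0.0264 grip 59.4 F [-0.1 -1.  -4.3] t 4.825
[0.623 0.211 0.09 ] -> [0.57 5.55 0.02]
[0.623 0.211 0.024] -> [0.57 5.55 1.35]
```

View pics/w2.png

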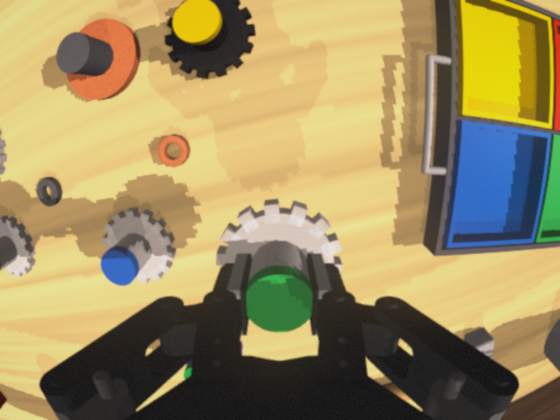

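The gripped view shows the green hub at (280,300), held upright between the pads with its steel gear below.

```bash
python3 -m crank '0.1 1 0 0 0; 0.2 2.2 0 0 0; 0.35 3.4 0 0 0; 0.5 4.5 0 0 0; 0.57 5.3 0 0 0; 0.57 5.55 0 0 0; 0.57 5.55 0 0 0; 0.57 5.55 0.5 0 0; 0.57 5.55 0.9 0 0; 0.57 5.55 1.2 0 0; 0.57 5.55 1.3 0 0; 0.57 5.55 1.35 0 0; 0.57 5.55 1.38 0 0; 0.57 5.55 1.4 0 0; 0.57 5.55 1.4 0 0'
python3 - <<'E'
from h import *
units((*BIN['green'],.0196))
E
```

```text
clock: 6.75
tool_pos: [0.623, 0.2106, 0.0218]
tool_rot: [3.141, 0.001, 2.898]
contact_force: [-0.3, -0.0, -0.3]
opening: 0.0266
grip_force: 60.3
at [0.623  0.2106 0.0218] ydir 76.0 turn 0.0 open 0.0266 grip 60.3 F [-0.3 -0.  -0.3] t 6.75
[0.623 0.211 0.02 ] -> [ 0.01 -0.    0.04]
```

```bash
python3 -m crank '0 0 0 0 0.45; 0 0 0 0 0.45; 0 0 0 0 0.45; 0 0 0 0 0.45; 0 0 -0.4 0 0.45; 0 0 -1 0 0.45; 0 0 -2 0 0.45; -0.15 -1 -2 0 0.65; -0.3 -2.2 -2 0 0.65; -0.5 -3.4 -2 0 0.65; -0.65 -4.6 -2 0 0.65; -0.8 -5.8 -2 0 0.65; -1 -7 -2 0 0.65; -1.1 -7.87 -2 0 0.65; -1.1 -7.87 -2 0 0.65; -1.1 -7.87 -2 0 0.65'
python3 - <<'E'
from h import *
units((.581,-.1845,.012))
p,d=arm.camera('wrist'); cv2.imwrite('pics/w3.png',p[:,:,::-1])
s=arm.get_state(); print(hub(wworld(p,d,blob(p,'blue',(280,200),130,120),s)))
E
```

```text
clock: 8.75
tool_pos: [0.5813, -0.1844, 0.1223]
tool_rot: [3.141, 0.001, 2.897]
contact_force: [0.3, 0.5, -0.9]
opening: 0.0555
grip_force: 0.0
at [ 0.5813 -0.1844  0.1223] ydir 76.0 turn 0.0 open 0.0555 grip 0.0 F [ 0.3  0.5 -0.9] t 8.75
[ 0.581 -0.184  0.012] -> [ 0.01 -0.    2.21]
[ 0.5799 -0.184   0.0464  0.0142]
```

View pics/w3.png

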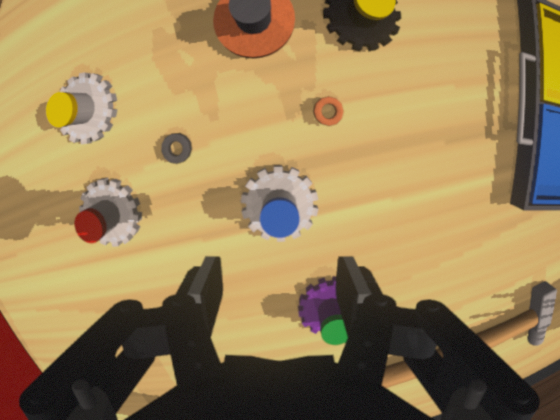

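The wrist view shows the blue hub at (280,217), centred between the fingers. The purple decoy at (328,305) is close to the right finger, so I check the clearance first.

```bash
python3 - <<'E'
from h import *
HUE['p']=[(135,165)]
s=arm.get_state(); p,d=arm.camera('wrist'); X=wworld(p,d,blob(p,'p',(328,305),40,80),s)
print(X.mean(0),cv2.minEnclosingCircle(X[:,:2].astype(np.float32)))
D=np.load('pics/side0.npz');X=world(arm.calibration('side'),blob(D['p'],'p',(373,250),25,80),D['d'])
print(X.mean(0),cv2.minEnclosingCircle(X[:,:2].astype(np.float32)))
E
```

```text
[ 0.68129424 -0.17390544  0.01160376] ((0.6554341912269592, -0.17008662223815918), 0.060877420008182526)
[ 0.68987654 -0.16696525  0.00810422] ((0.6930569410324097, -0.16195915639400482), 0.03292672708630562)
```

```bash
python3 -m crank '0 0 1 0 0.65; 0 0 1.7 0 0.65; 0 0 2.1 0 0.65; 0 0 2.18 0 0.65; 0 0 2.18 0 0; 0 0 2.18 0 0; 0 0 2.18 0 0; 0 0 2.18 0 0; 0 0 2.18 0 0; 0 0 2.18 0 0; 0 0 2 0 0; 0 0 1.4 0 0; 0 0 0.6 0 0; 0.2 1 0.6 0 0; 0.4 2.2 0.6 0 0; 0.65 3.4 0.6 0 0; 0.9 4.6 0.6 0 0; 1.11 5.5 0.6 0 0; 1.11 5.87 0.6 0 0; 1.11 5.87 0.6 0 0' 60
python3 - <<'E'
from h import *
units((*BIN['blue'],.0206))
E
```

```text
clock: 11.35
tool_pos: [0.5983, 0.1141, 0.0915]
tool_rot: [-3.141, 0.0, 2.899]
contact_force: [-0.6, 0.0, -2.4]
opening: 0.0264
grip_force: 59.8
at [0.5983 0.1141 0.0915] ydir 76.1 turn 0.01 open 0.0264 grip 59.8 F [-0.6  0.  -2.4] t 11.35
[0.598 0.114 0.021] -> [-0.   -0.01  1.42]
```

```bash
python3 -m crank '0 0 0.6 0 0; 0 0 1 0 0; 0 0 1.2 0 0; 0 0 1.3 0 0; 0 0 1.35 0 0; 0 0 1.38 0 0; 0 0 1.4 0 0; 0 0 1.4 0 0'
python3 - <<'E'
from h import *
units((.5508,-.3382,.0116),(.4533,-.3306,.0116))
E
```

```text
clock: 12.35
tool_pos: [0.5986, 0.1136, 0.0231]
tool_rot: [3.141, 0.001, 2.898]
contact_force: [-6.5, -1.1, 9.7]
opening: 0.0262
grip_force: 61.1
at [0.5986 0.1136 0.0231] ydir 76.0 turn 0.0 open 0.0262 grip 61.1 F [-6.5 -1.1  9.7] t 12.35
[ 0.551 -0.338  0.012] -> [-1.25 -9.    0.23]
[ 0.453 -0.331  0.012] -> [ 0.68 -9.32  0.23]
```

```bash
python3 -m crank '0 0 -0.03 0 0; 0 0 -0.03 0 0.45; 0 0 -0.03 0 0.45; 0 0 -0.03 0 0.45; 0 0 -0.03 0 0.45; 0 0 -0.4 0 0.45; 0 0 -1 0 0.45; 0 0 -2 0 0.45; -0.15 -1 -2 0 0.65; -0.3 -2.2 -2 0 0.65; -0.5 -3.4 -2 0 0.65; -0.65 -4.6 -2 0 0.65; -0.8 -5.8 -2 0 0.65; -1 -7 -2 0 0.65; -1.15 -8.2 -2 0 0.65; -1.25 -9 -2 0 0.65; -1.25 -9 -2 0 0.65; -1.25 -9 -2 0 0.65'
python3 - <<'E'
from h import *
units((.5508,-.3382,.0116))
s=arm.get_state();p,d=arm.camera('wrist'); cv2.imwrite('pics/w4.png',p[:,:,::-1])
print(hub(wworld(p,d,blob(p,'red',(280,217),40,120),s)))
p,d=arm.camera('side'); cv2.imwrite('pics/s4.png',p[:,:,::-1])
E
```

```text
clock: 14.6
tool_pos: [0.5503, -0.3379, 0.1221]
tool_rot: [3.142, 0.001, 2.898]
contact_force: [0.3, 0.9, -0.1]
opening: 0.0555
grip_force: 0.0
at [ 0.5503 -0.3379  0.1221] ydir 76.0 turn 0.0 open 0.0555 grip 0.0 F [ 0.3  0.9 -0.1] t 14.6
[ 0.551 -0.338  0.012] -> [-0.01 -0.    2.21]
[ 0.5497 -0.3384  0.0465  0.0143]
```

View pics/w4.png

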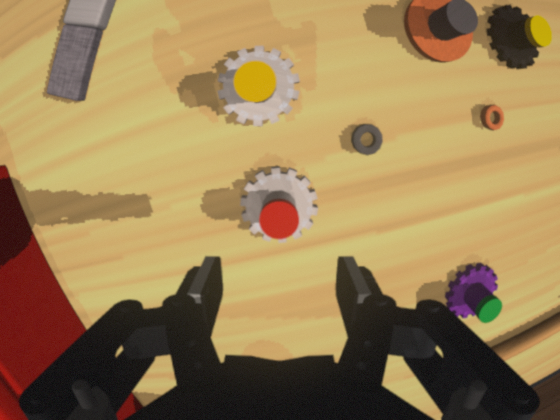

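View pics/s4.png

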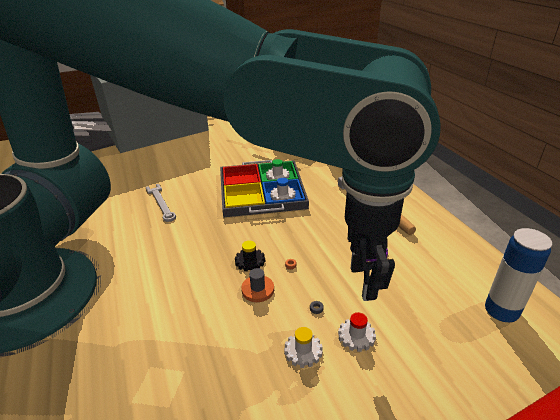

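Red is centred at (280,220) in the wrist view. In the side view, green (278,170) and blue (283,188) sit flat in their own bins, and the decoys haven't moved.

```bash
python3 -m crank '0 0 1 0 0.65; 0 0 1.7 0 0.65; 0 0 2.1 0 0.65; 0 0 2.18 0 0.65; 0 0 2.18 0 0; 0 0 2.18 0 0; 0 0 2.18 0 0; 0 0 2.18 0 0; 0 0 2.18 0 0; 0 0 2.18 0 0; 0 0 2 0 0; 0 0 1.4 0 0; 0 0 0.6 0 0; 0 0 0.4 0 0; 0 0 0.4 0 0' 60
python3 - <<'E'
from h import *
units((*BIN['red'],.0206))
E
```

```text
clock: 16.58
tool_pos: [0.5502, -0.3383, 0.1013]
tool_rot: [-3.141, 0.001, 2.898]
contact_force: [-0.4, 0.4, -4.2]
opening: 0.0264
grip_force: 59.5
at [ 0.5502 -0.3383  0.1013] ydir 76.0 turn 0.0 open 0.0264 grip 59.5 F [-0.4  0.4 -4.2] t 16.575
[0.526 0.235 0.021] -> [ 3.25 11.01  1.61]
```

```bash
python3 -m crank '0.3 1 0 0 0; 0.6 2.1 0 0 0; 1 3.3 0 0 0; 1.3 4.5 0 0 0; 1.65 5.7 0 0 0; 2 6.8 0 0 0; 2.3 7.9 0 0 0; 2.65 9 0 0 0; 2.95 10 0 0 0; 3.25 10.8 0 0 0; 3.25 11 0 0 0; 3.25 11 0 0 0; 3.25 11 0.8 0 0; 3.25 11 1.2 0 0; 3.25 11 1.4 0 0; 3.25 11 1.5 0 0; 3.25 11 1.54 0 0; 3.25 11 1.57 0 0; 3.25 11 1.58 0 0; 3.25 11 1.58 0 0'
python3 - <<'E'
from h import *
units((.4533,-.3306,.0116))
E
```

```text
clock: 19.08
tool_pos: [0.5256, 0.2349, 0.0232]
tool_rot: [3.141, 0.001, 2.898]
contact_force: [-3.3, -1.5, 6.4]
opening: 0.0264
grip_force: 60.9
at [0.5256 0.2349 0.0232] ydir 76.0 turn 0.0 open 0.0264 grip 60.9 F [-3.3 -1.5  6.4] t 19.075
[ 0.453 -0.331  0.012] -> [ -1.33 -11.32   0.23]
```

```bash
python3 -m crank '0 0 -0.02 0 0; 0 0 -0.02 0 0.45; 0 0 -0.02 0 0.45; 0 0 -0.02 0 0.45; 0 0 -0.02 0 0.45; 0 0 -0.4 0 0.45; 0 0 -1 0 0.45; 0 0 -2 0 0.45; -0.15 -1.1 -2 0 0.65; -0.3 -2.3 -2 0 0.65; -0.45 -3.5 -2 0 0.65; -0.6 -4.7 -2 0 0.65; -0.7 -5.9 -2 0 0.65; -0.85 -7.1 -2 0 0.65; -1 -8.3 -2 0 0.65; -1.15 -9.5 -2 0 0.65; -1.25 -10.6 -2 0 0.65; -1.33 -11.32 -2 0 0.65; -1.33 -11.32 -2 0 0.65; -1.33 -11.32 -2 0 0.65'
python3 - <<'E'
from h import *
units((.4533,-.3306,.0116))
s=arm.get_state();p,d=arm.camera('wrist'); cv2.imwrite('pics/w5.png',p[:,:,::-1])
print(hub(wworld(p,d,blob(p,'yellow',(280,217),40,120),s)))
E
```

```text
clock: 21.58
tool_pos: [0.4533, -0.3302, 0.1231]
tool_rot: [-3.142, 0.001, 2.898]
contact_force: [-0.3, 0.6, -0.8]
opening: 0.0558
grip_force: 0.0
at [ 0.4533 -0.3302  0.1231] ydir 76.0 turn 0.0 open 0.0558 grip 0.0 F [-0.3  0.6 -0.8] t 21.575
[ 0.453 -0.331  0.012] -> [-0.   -0.01  2.23]
[ 0.4519 -0.3309  0.0465  0.0146]
```

View pics/w5.png

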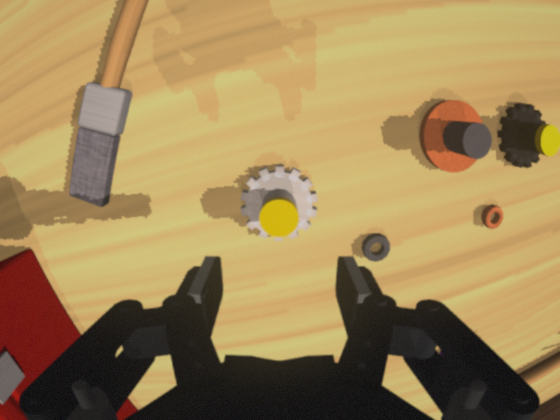

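The yellow steel gear is centred at (279,215), with clear space for both fingers. Commanded z is 0.1216, so I go down 2.2.

```bash
python3 -m crank '0 0 1 0 0.65; 0 0 1.7 0 0.65; 0 0 2.1 0 0.65; 0 0 2.2 0 0.65; 0 0 2.2 0 0; 0 0 2.2 0 0; 0 0 2.2 0 0; 0 0 2.2 0 0; 0 0 2.2 0 0; 0 0 2.2 0 0; 0 0 2 0 0; 0 0 1.4 0 0; 0 0 0.6 0 0; 0 0 0.4 0 0; 0 0 0.4 0 0' 60
python3 - <<'E'
from h import *
units((*BIN['yellow'],.0206))
E
```

```text
clock: 23.5
tool_pos: [0.4531, -0.3306, 0.1024]
tool_rot: [-3.141, 0.001, 2.898]
contact_force: [-0.7, 0.5, -3.3]
opening: 0.0265
grip_force: 59.4
at [ 0.4531 -0.3306  0.1024] ydir 76.0 turn 0.0 open 0.0265 grip 59.4 F [-0.7  0.5 -3.3] t 23.5
[0.501 0.138 0.021] -> [1.33 9.33 1.63]
```

```bash
python3 -m crank '0.15 1 0 0 0; 0.3 2.1 0 0 0; 0.5 3.3 0 0 0; 0.65 4.5 0 0 0; 0.8 5.7 0 0 0; 1 6.9 0 0 0; 1.15 8 0 0 0; 1.3 9 0 0 0; 1.33 9.33 0 0 0; 1.33 9.33 0 0 0; 1.33 9.33 0.8 0 0; 1.33 9.33 1.2 0 0; 1.33 9.33 1.4 0 0; 1.33 9.33 1.5 0 0; 1.33 9.33 1.55 0 0; 1.33 9.33 1.58 0 0; 1.33 9.33 1.6 0 0; 1.33 9.33 1.6 0 0'
python3 - <<'E'
from h import *
units()
E
```

```text
clock: 25.75
tool_pos: [0.5015, 0.1383, 0.0229]
tool_rot: [3.141, 0.001, 2.898]
contact_force: [-2.9, -1.1, 4.3]
opening: 0.0267
grip_force: 60.9
at [0.5015 0.1383 0.0229] ydir 76.0 turn 0.0 open 0.0267 grip 60.9 F [-2.9 -1.1  4.3] t 25.75
```

Touching the floor with about 4 N; release, lift, and back off toward the camera-free side for a check.

```bash
python3 -m crank '0 0 -0.02 0 0; 0 0 -0.02 0 0.45; 0 0 -0.02 0 0.45; 0 0 -0.02 0 0.45; 0 0 -0.02 0 0.45; 0 0 -0.4 0 0.45; 0 0 -1 0 0.45; 0 0 -2.2 0 0.45; 0 0 -3.2 0 0.45; -1 0 -4 0 0.45; -1 0.5 -4 0 0.45; -1 0.5 -4 0 0.45; -1 0.5 -4 0 0.45'
python3 - <<'E'
from h import *
units()
s=arm.get_state();p,d=arm.camera('wrist'); cv2.imwrite('pics/w6.png',p[:,:,::-1])
q,_=arm.camera('side'); cv2.imwrite('pics/s6.png',q[:,:,::-1])
HUE['green']=[(40,88)]
v,u=np.nonzero(d>0); X=wworld(p,d,np.ones(d.shape,bool),s); fin=X[:,2]<.12
for c,b in BIN.items():
    k=fin&(np.hypot(X[:,0]-b[0],X[:,1]-b[1])<.043)
    T=X[k&(X[:,2]>.045)&(X[:,2]<.065)]; G=X[k&(X[:,2]>.015)&(X[:,2]<.025)]
    print(c,'hub off',cv2.minEnclosingCircle(T[:,:2].astype(np.float32))if len(T) else None,'z',np.percentile(T[:,2],[10,90]).round(4),'disc',np.median(G[:,2]).round(4),b)
E
```

```text
clock: 27.38
tool_pos: [0.5554, 0.1502, 0.2227]
tool_rot: [-3.141, -0.0, 2.898]
contact_force: [0.3, 0.6, -0.5]
opening: 0.0383
grip_force: 0.0
at [0.5554 0.1502 0.2227] ydir 76.1 turn 0.01 open 0.0383 grip 0.0 F [ 0.3  0.6 -0.5] t 27.375
red hub off ((0.5241944193840027, 0.23463307321071625), 0.014895712956786156) z [0.0533 0.0556] disc 0.0194 (0.5256, 0.235)
yellow hub off ((0.49913594126701355, 0.13844674825668335), 0.014671859331429005) z [0.0536 0.0556] disc 0.0194 (0.5012, 0.138)
green hub off ((0.6204826235771179, 0.210739865899086), 0.014781964011490345) z [0.0529 0.0554] disc 0.0194 (0.6226, 0.2106)
blue hub off ((0.5968400835990906, 0.11352351307868958), 0.014679395593702793) z [0.053  0.0555] disc 0.0194 (0.5982, 0.1136)
```

View pics/w6.png

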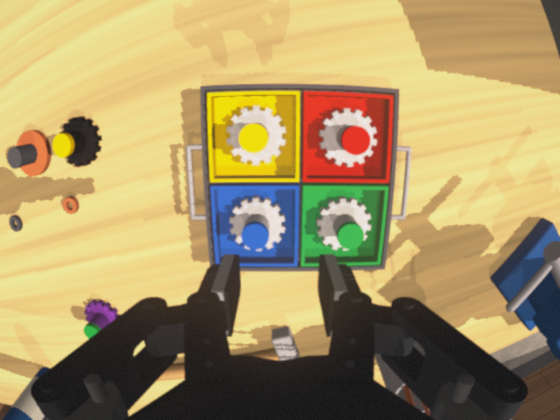

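View pics/s6.png

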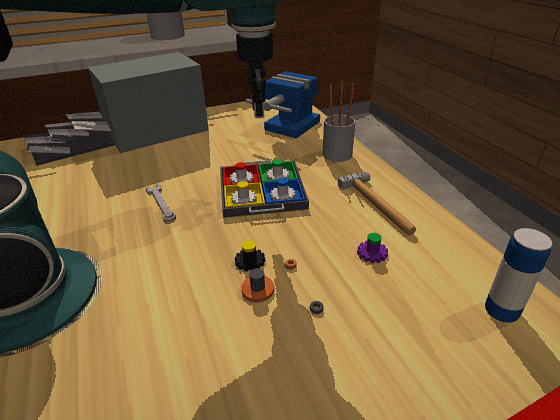

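The wrist view shows all four gears flat with hubs up, each in its own colour's bin: yellow (253,138), red (355,140), blue (255,235), green (349,236). The side view shows the decoys where they were: black (250,255), wheel (258,287), purple (373,248).

```bash
python3 -c "from bench import arm; print(arm.close_job())"
```

```text
the job is handed in; nothing more can be done
None
```

All four steel gears are lying flat, hub up, each in the bin matching its hub paint; the look-alikes were left untouched, and the job was handed in at about 27 s of the 104 s limit.

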